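# Power up the key bench and start coding

### The arm

A 6-joint arm with a two-finger parallel gripper is mounted at the origin on the work surface. World frame = base frame: x ahead of the robot, y to its left, z up, the work surface at z = 0. Lengths are in mm, angles in rad, forces in N, time in s.
With the tool pointing down it reaches from about 350 to 1000 mm from the base axis. Payload 7.1 kg.
Tool frame: the origin (TCP) lies at the very end of the fingers, on their centre line; the grasp point (between the pads) lies 19 mm behind it; z points along the fingers, y is the line along which they close (so a half turn about z gives the same grasp; the last joint's range is limited). The gripper opens to 85 mm and grips with 20 to 120 N. Pads are 22 mm wide; open, the fingers measure 114 mm over their backs; the gripper's body (76 mm by 85 mm) begins 54 mm behind the grasp point. The pads swing forward as they close: fully open they stand 13 mm farther back than shut.
Start: joints at [-1.284, 0.423, 1.63, -0, 1.089, -0.019], TCP at [188.178, -595.981, 206.419] pointing down, gripper open.
Joint ranges: [-3, 3], [-0.9, 2.11], [0.09, 2.58], [-1.31, 4.45], [0.11, 2.69], [-2.54, 2.54]. Speed limits (rad/s): [2.39, 2.39, 3.01, 3.14, 3.14, 3.14].

### API

Orientations are given as a unit quaternion [x, y, z, w].
In Python, from plant import * gives the robot as it stands.
- The arm moves only by the tool play_rows, never from a script. Its argument "series" is a list of rows, each an object with "jaw": the finger opening in cm, from 0 to 8.54; "linear": the shift along the tool's x, y, z in cm, a list of three; "dr": the turn, a rotation vector about the tool's x, y, z in rad, a list of three. In form: [{"jaw": jaw, "linear": [x, y, z], "dr": [wx, wy, wz]}, ...]. A call has 1 to 10 rows; each row shifts and turns the commanded pose from where the row before left it, along the tool's axes as they then stand; what a row does not reach is not made up. A row lasts 1/10 s, in which the tool goes at most 50 mm and 8.59 degrees, less where a joint would pass 70% of its speed; a pose out of reach is approached as far as the arm can. A call with a gripper value outside its range is refused whole. The fingers move at their own pace and stop on an object; "grip_force" is the grip in N (left out, the last holds). Time passes only in rows, so rows that do not move let the fingers close. It gives the time, the measured TCP pose, the force, the opening and the grip force at its end, in the units of the state.
- state(): the state, without advancing time (a new reading comes with each control period).
- camera(name): name is "side" or "top"; returns a dict with "pixels" (384x512x3 uint8, red, green, blue), "range_z" (384x512 float32, mm along the optical axis (not along the pixel's ray), 0 where there is no reading), "fx", "fy", "cx", "cy" (pixels), "R" (3x3) and "t" (3): a world point X has camera coordinates R X + t. Camera axes: x right, y down, z forward; pixel columns grow to the right and rows downward; lengths in mm; the calibration is good to about 2 mm. A picture is of the moment at which its call begins.
- sign_off(): hands the job in; it is judged then, once.
The state is a dict: "t": time; "q": joint angles; "dq": joint speeds; "effort": joint torques, N m; "eef_pos": TCP position; "eef_rot": TCP orientation; "ft_force": force on the tool from outside, world axes, zero at the start; "moment": the same for the moment, N m; "gripper_width": opening from 0.0 (shut) to 1.0 (fully open); "finger_force": force on a finger pad.
Only numpy, scipy, OpenCV 4.12 (cv2) and the standard library are available. Lean on these libraries where they do the work, as an engineer would, in place of code of your own. Each camera call takes 0.05 s, during which the arm holds its last target. There are 200 camera calls.

### The job

Start coding the car key that lies in the programmer's nest: tap the bench power supply's rocker switch on first, then the key programmer's rocker switch (on both, tap the raised end, the one with the white bar, until it tips right over), and last tap the programmer's round start key well down and let it spring back. Tap each lightly with the fingertips, keep off the two square keys, and do not pick up or shift any of the loose things.

Things in the scene. Friction and masses are not known exactly. Their poses are not given: they have to be found in the camera images.
- psu: Bench power supply, grey steel, 240 mm deep (x) x 190 mm wide (y), fixed. Origin: centre of its underside; x to its back, y to its left, z up. Front face 50 mm high; from there an aluminium panel rises to the back at 10 deg for 170 mm, then a level deck 80 mm high. Panel: meter, two knobs (15 mm high), two binding posts (19 mm) on the left; the rocker, its only one, on the right.
- psu_rocker_end (a point): Spot to tap: on the raised far end (white bar) of the black power rocker, 44 mm long x 26 mm wide, pivot across its middle, 18 mm before this point. Off: far end 10 mm above the panel, near end 5 mm; the 58 x 38 mm bezel is 3 mm high. The point sinks 4.5 mm when it tips. x: along the rocker to the far end; z: out of its face, 7 deg off the panel's normal (each half slopes 7 deg to the middle). Power supply: panel slopes 10 deg.
- psu_rocker (a joint): Rocker of the power supply. 0 = off (far end up), 0.245 rad = fully on (far end down, against its stop). Starts off. Stiff click action: about 1.5 N on the far end tips it; it stays where it is left, so take it to its stop. The switch sits in a thin panel that gives 1 mm per 6 N.
- programmer: Key programmer, grey plastic box 200 mm deep (x) x 260 mm wide (y), level top 58 mm high, fixed. Origin: centre of its underside; x to its back, y to its left, z up. In a row along the front, at x = -55 mm: rocker (y = +88 mm), square key (+15), round start key (-40), square key (-95). Behind: dark display (left), nest with rim 8 mm high holding the car key (right).
- prog_rocker_end (a point): Spot to tap: on the raised far end (white bar) of the black power rocker, 44 mm long x 26 mm wide, pivot across its middle, 18 mm before this point. Off: far end 10 mm above the panel, near end 5 mm; the 58 x 38 mm bezel is 3 mm high. The point sinks 4.5 mm when it tips. x: along the rocker to the far end; z: out of its face, 7 deg off the panel's normal (each half slopes 7 deg to the middle). Programmer: level panel.
- prog_rocker (a joint): Rocker of the programmer. 0 = off (far end up), 0.245 rad = fully on (far end down, against its stop). Starts off. Stiff click action: about 1.5 N on the far end tips it; it stays where it is left, so take it to its stop. The switch sits in a thin panel that gives 1 mm per 6 N.
- start_key_top (a point): Centre of the top of the round start key: white, 28 mm across, the only round key; it stands 12 mm above the programmer's top and goes straight down. z axis up.
- start_key (a joint): Travel of the round start key: 0 = up, 0.007 m = fully down. Sprung: 1.2 N starts it, 4 N holds it half down (3.5 mm), where it registers, 7 N fully down; it gives 0.8 N/mm and comes back up by itself.
- erase_a (a joint): Travel of the square key (white, 22 x 22 mm, 12 mm high, same spring and travel) to the left (+y) of the start key, centre 55 mm from it. It erases stored codes.
- erase_b (a joint): Travel of the square key to the right (-y) of the start key, centre 55 mm from it; as the other. It erases stored codes.
- key_center (a point): Car key lying loose in the programmer's nest: chrome head 29 mm across and 9 mm thick, 80 mm long with its blade. Middle of the key.
- fob_case_center (a point): Translucent blue fob case, 66 x 38 x 13 mm, loose on the power supply's back deck. Its centre.
- clip_center (a point): Black plastic programming clip, 74 x 22 x 24 mm, loose on the desk between the two devices. Its middle.
- cell_holder_center (a point): Copper coin battery holder, 36 x 30 x 12 mm, loose on the desk in front. Its centre.
- spare_fob_center (a point): Spare black fob with a steel loop, 70 x 40 x 14 mm, loose on the desk in front. Its centre.
- screwdriver_grip (a point): Screwdriver with a black handle, 150 mm long, loose on the desk in front. Middle of its handle.
- dish_in (a point): Small steel dish, 68 mm across, 22 mm high, loose on the desk between the devices at the back. Centre of its inner floor.

How it is judged (in metres and radians):
On the way, in this order (a step that is already met when the one before it is completed fails the run):
1. the power supply's rocker is tipped fully on (value of joint psu_rocker above 0.2 rad), for 0.1 s.
2. then the programmer's rocker is tipped fully on (value of joint each of prog_rocker, psu_rocker above 0.2 rad), for 0.1 s.
3. then the round start key is pressed down at least 3.5 mm (all of step 2 and value of joint start_key above 0.0035 m), for 0.02 s.
At the end, for the whole second after the job is handed in: Both rockers fully on (over 0.20 of 0.245 rad), the start key sprung back up (within 1 mm) after its press, both square keys up, and every loose thing within 15 mm of where it lay (all of step 2 and value of joint each of start_key, erase_a, erase_b below 0.001 m and distance of each of key_center, fob_case_center, clip_center, cell_holder_center, spare_fob_center, screwdriver_grip, dish_in from where it was at the start of the episode below 0.015 m); the robot touches nothing.
It fails at once if the programmer's rocker is tipped while the power supply is off (value of joint prog_rocker above 0.09 rad and value of joint psu_rocker below 0.17 rad).
It fails at once if the start key is pressed while the programmer is off (value of joint start_key above 0.002 m and value of joint prog_rocker below 0.17 rad).
It fails at once if a square key is pressed (value of joint any of erase_a, erase_b above 0.002 m).
It fails at once if a device is pressed or struck hard (over 30 N) (contact force between any of the fingers, the arm and psu above 30 N or contact force between any of the fingers, the arm and programmer above 30 N).
It fails at once if a loose thing is lifted, carried or moved more than 15 mm (distance of any of key_center, fob_case_center, clip_center, cell_holder_center, spare_fob_center, screwdriver_grip, dish_in from where it was at the start of the episode above 0.015 m).
It also fails if it takes over 54 s, if anything falls off the work surface, if the arm or the gripper's body presses on something with over 40 N, if the wrist force passes 120 N, or if a joint passes its speed limit or range.

## Working session

There is one attempt and no reset: what is moved stays moved. The work goes in short steps, Python scripts to look and compute and a tool call to move; the robot and the scene stay as the last step left them, time stands still between calls to the robot, and variables do not carry over. Pictures are saved under pics/ and viewed, at most 10 in all, crops included, and the job is handed in when it is done.

Besides the shell and the picture viewer there is one more tool, called after "Call:" by a JSON object that holds its "method" and its "body", one argument or row to a line. play_rows: Moves the arm, as the interface text tells. Its arguments: {"type":"object","properties":{"series":{"type":"array"},"grip_force":{"type":"number"}},"required":["series"]}

```bash
mkdir -p pics; python3 - <<'E'
from plant import *
import cv2,numpy as np
s=state();print({k:np.round(s[k],3) for k in s})
for n in("top","side"):
    c=camera(n);cv2.imwrite(f"pics/{n}0.png",cv2.cvtColor(c["pixels"],cv2.COLOR_RGB2BGR));np.savez(f"{n}0.npz",**c)
    print(n,c["fx"],c["cx"],c["cy"],np.round(c["R"],3).tolist(),np.round(c["t"]))
E
```

```text
{'t': np.float64(0.0), 'q': array([-1.284,  0.424,  1.631,  0.   ,  1.089, -0.019]), 'dq': array([-0.001, -0.   ,  0.001, -0.002, -0.   ,  0.   ]), 'effort': array([-0.0000e+00, -5.5738e+01, -2.8174e+01, -0.0000e+00,  7.0000e-03,
       -0.0000e+00]), 'eef_pos': array([ 188.015, -595.436,  205.614]), 'eef_rot': array([ 0.988,  0.152, -0.   , -0.001]), 'ft_force': array([-0.538, -0.526,  0.475]), 'moment': array([-0.01 ,  0.003, -0.016]), 'finger_force': np.float64(0.0), 'gripper_width': np.float64(1.0)}
top 449.7712487568472 253.92522241717833 185.75366363123428 [[0.005, -1.0, 0.0], [-0.997, -0.005, -0.074], [0.074, -0.0, -0.997]] [ -24.  533. 1029.]
side 400.52733908909755 255.0569303262438 194.33250508076625 [[0.986, -0.167, 0.012], [-0.103, -0.662, -0.743], [0.132, 0.731, -0.67]] [-556.  108.  998.]
```

View pics/top0.png

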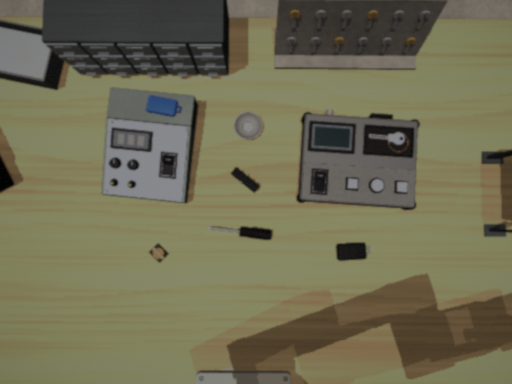

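View pics/side0.png

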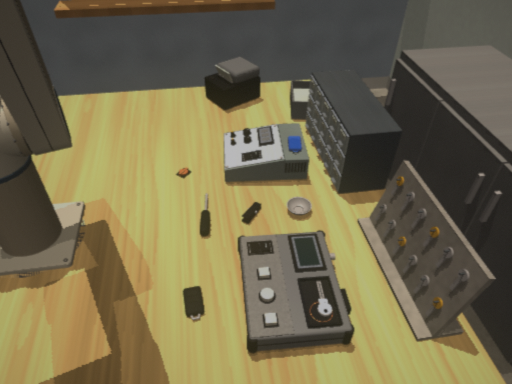

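The top view shows the PSU rocker near (168,165), the programmer rocker near (319,181), the start key at (377,185), and square keys at (352,184) and (402,187). I'll enlarge both devices and deproject.

```bash
cat > h.py <<'E'
import numpy as np
def P(c,u,v,d=None):
    if d is None:
        w=c["range_z"][int(v)-1:int(v)+3,int(u)-1:int(u)+3]; d=np.median(w[w>0])
    p=np.array([(u-c["cx"])/c["fx"]*d,(v-c["cy"])/c["fy"]*d,d]); return c["R"].T@(p-c["t"])
def Pz(c,u,v,z):  # ray to height z
    o=-c["R"].T@c["t"]; r=c["R"].T@np.array([(u-c["cx"])/c["fx"],(v-c["cy"])/c["fy"],1]); return o+r*(z-o[2])/r[2]
E
python3 - <<'E'
import cv2,numpy as np
from h import *
c=np.load("top0.npz");im=cv2.cvtColor(c["pixels"],cv2.COLOR_RGB2BGR)
a=cv2.resize(im[85:210,95:205],None,fx=4.4,fy=4.4,interpolation=cv2.INTER_CUBIC)
a=cv2.resize(im[140:210,135:205],(399,399),interpolation=cv2.INTER_CUBIC)
b=cv2.resize(im[140:210,292:362],(399,399),interpolation=cv2.INTER_CUBIC)
cv2.imwrite("pics/crop.png",np.hstack([a,b]))
g=cv2.cvtColor(im,cv2.COLOR_BGR2GRAY)
for n,u,v in(("key",377,185),("sqA",352,184),("sqB",402,187)):
    m=(g[v-11:v+12,u-11:u+12]>170).astype(np.uint8);k,l,st,ce=cv2.connectedComponentsWithStats(m)
    i=1+np.argmax(st[1:,4]);uu,vv=ce[i]+[u-11,v-11];print(n,uu,vv,st[i,4],P(c,uu,vv).round(1),Pz(c,uu,vv,70).round(1))
for n,u,v in(("psu rocker",168,165),("panel",150,185),("panelR",185,170),("deck",130,100),("prog rocker",319,181),("prog top",335,170),("top2",390,200)):print(n,P(c,u,v).round(1))
# box corners
for n,u,v,z in(("psuFL",103,197,50),("psuFR",186,202,50),("prFL",299,201,58),("prFR",414,207,58),("prBL",304,115,58),("prBR",417,120,58)):print(n,Pz(c,u,v,z).round(1))
E
```

```text
Traceback (most recent call last):
ValueError: attempt to get argmax of an empty sequence
```

View pics/crop.png

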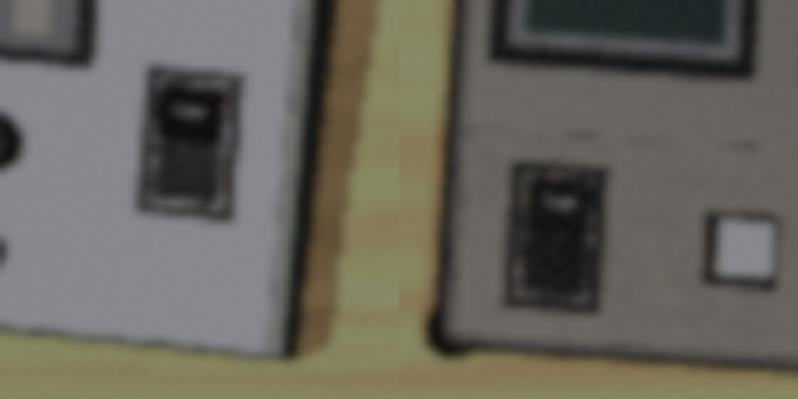

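The bars are at full-image pixels (167.4,158.9) for the PSU and (319.7,175.0) for the programmer. The bezel centres are (168.1,164.7) and (318.9,181.1).

```bash
python3 - <<'E'
import cv2,numpy as np
from h import *
c=np.load("top0.npz");g=cv2.cvtColor(c["pixels"],cv2.COLOR_RGB2GRAY)
K=[]
for n,u,v in(("key",377,185),("sqA",352,184),("sqB",402,187)):
    w=g[v-11:v+12,u-11:u+12];t=(int(w.max())+int(np.median(w)))/2
    m=(w>t).astype(np.uint8);k,l,st,ce=cv2.connectedComponentsWithStats(m)
    i=1+np.argmax(st[1:,4]);uu,vv=ce[i]+[u-11,v-11];K.append(Pz(c,uu,vv,70));print(n,uu.round(1),vv.round(1),st[i,4],P(c,uu,vv).round(1),K[-1].round(1))
d=K[1]-K[2];yaw=np.arctan2(-d[0],d[1]);print("prog yaw",yaw,np.linalg.norm(d))
ex=np.array([np.cos(yaw),np.sin(yaw),0]);ey=np.array([-ex[1],ex[0],0])
o=K[0]+55*ex+40*ey;o[2]=0;print("prog origin",o.round(1),"rocker end from layout",(o-37*ex+88*ey).round(1), "seen",Pz(c,319.7,175.0,67).round(1),"bezel",Pz(c,318.9,181.1,61).round(1))
for n,u,v in(("bar",167.4,158.9),("bezel",168.1,164.7),("panel",150,185),("panelR",185,170),("deck",130,100),("prog bar",319.7,175),("prog top",335,170),("top2",390,200)):print(n,P(c,u,v).round(1))
pf=lambda X,Y:(lambda u:u.round(1))(np.array([X,Y]))
# psu panel plane fit
pts=np.array([P(c,u,v) for u in list(range(140,157,2))+[180,183,185] for v in range(178,194,2)]+[P(c,u,v) for u in (181,183,185) for v in range(135,178,3)])
A=np.c_[pts[:,:2],np.ones(len(pts))];s,*_=np.linalg.lstsq(A,pts[:,2],rcond=None);r=pts[:,2]-A@s
print("plane",s,r.std(),"slope deg",np.degrees(np.arctan(np.hypot(*s[:2]))),"yaw",np.arctan2(s[1],s[0]))
for n,u,v in(("FL",103,197),("FR",186,202)):print(n,Pz(c,u,v,50).round(1))
E
```

```text
key 377.1 184.8 95 [ 533.1 -294.5   70.4] [ 533.2 -294.6   70. ]
sqA 352.3 183.3 69 [ 536.3 -239.4   71. ] [ 536.4 -239.6   70. ]
sqB 402.1 186.6 74 [ 529.5 -350.    69.9] [ 529.5 -350.    70. ]
prog yaw -0.06266661432500023 110.57712240616071
prog origin [ 590.6 -258.1    0. ] rocker end from layout [ 559.2 -168.     0. ] seen [ 554.8 -167.7   67. ] bezel [ 541.6 -166.8   61. ]
bar [588.1 170.9  76.1]
bezel [575.9 170.2  70.3]
panel [531.4 212.6  57. ]
panelR [565.1 133.6  62.2]
deck [719.4 255.9  80.2]
prog bar [ 554.9 -167.9   66.2]
prog top [ 567.  -203.3   59.7]
top2 [ 500.1 -325.7   60.1]
plane [ 2.16018878e-01  2.76341700e-02 -6.32052478e+01] 2.1120377727775725 slope deg 12.285996750553386 yaw 0.12723374538713694
FL [504.2 319.8  50. ]
FR [493.8 132.1  50. ]
```

Call:
{"method": "play_rows", "body": {
  "series": [
    {"jaw": 0,"linear": [0,0,0],"dr": [0,0,0.12]},
    {"jaw": 0,"linear": [0,0,0],"dr": [0,0,0.12]},
    {"jaw": 0,"linear": [0,0,0],"dr": [0,0,0.12]},
    {"jaw": 0,"linear": [1.8,-3.9,0],"dr": [0,0,0]},
    {"jaw": 0,"linear": [1.8,-3.9,0],"dr": [0,0,0]},
    {"jaw": 0,"linear": [1.8,-3.9,0],"dr": [0,0,0]},
    {"jaw": 0,"linear": [1.8,-3.9,0],"dr": [0,0,0]},
    {"jaw": 0,"linear": [1.8,-3.9,0],"dr": [0,0,0]},
    {"jaw": 0,"linear": [1.8,-3.9,0],"dr": [0,0,0]},
    {"jaw": 0,"linear": [1.8,-3.9,0],"dr": [0,0,0]}
  ],
  "grip_force": 20
}}

```text
t: 1.1
eef_pos: [329.1, -328.5, 206.3]
eef_rot: [1.0, -0.027, -0.0, -0.0]
ft_force: [1.0, -0.2, 0.1]
gripper_width: -0.001
finger_force: 0.0
```

Call:
{"method": "play_rows", "body": {
  "series": [
    {"jaw": 0,"linear": [1.8,-3.9,0],"dr": [0,0,0]},
    {"jaw": 0,"linear": [1.8,-3.9,0],"dr": [0,0,0]},
    {"jaw": 0,"linear": [1.8,-3.9,0],"dr": [0,0,0]},
    {"jaw": 0,"linear": [1.8,-3.9,0],"dr": [0,0,0]},
    {"jaw": 0,"linear": [1.8,-3.9,0],"dr": [0,0,0]},
    {"jaw": 0,"linear": [1.8,-3.9,0],"dr": [0,0,0]},
    {"jaw": 0,"linear": [1.8,-3.9,0],"dr": [0,0,0]},
    {"jaw": 0,"linear": [1.8,-3.9,0],"dr": [0,0,0]},
    {"jaw": 0,"linear": [0,0,0],"dr": [0,0.0875,0]},
    {"jaw": 0,"linear": [0,0,0],"dr": [0,0.0875,0]}
  ]
}}

```text
t: 2.1
eef_pos: [490.4, -25.0, 206.1]
eef_rot: [0.996, -0.026, 0.089, 0.002]
ft_force: [-1.1, -0.3, -0.8]
gripper_width: 0.001
finger_force: 0.0
```

Call:
{"method": "play_rows", "body": {
  "series": [
    {"jaw": 0,"linear": [0,0,0],"dr": [0,0,0]},
    {"jaw": 0,"linear": [0,0,0],"dr": [0,0,0]}
  ]
}}

```text
t: 2.3
eef_pos: [489.3, -26.5, 206.6]
eef_rot: [0.996, -0.027, 0.087, 0.002]
ft_force: [0.5, -0.6, 0.5]
gripper_width: 0.003
finger_force: 0.0
```

```bash
cat >> h.py <<'E'
from scipy.spatial.transform import Rotation as Ro
def todo(s,target,yaw,tilt):
    """shift (tool axes, cm) to target mm, then turn (rotvec) to yaw/tilt"""
    R=Ro.from_quat(s["eef_rot"]);G=Ro.from_euler("z",yaw)*Ro.from_euler("x",np.pi)*Ro.from_euler("y",tilt)
    dr=(R.inv()*G).as_rotvec(); lin=G.inv().apply(np.array(target)-s["eef_pos"])/10
    print("t",round(float(s["t"]),2),"pos",s["eef_pos"].round(1),"F",s["ft_force"].round(2),"w",s["gripper_width"],"dr",dr.round(3),"lin after turn",lin.round(2))
E
python3 - <<'E'
from plant import *
from h import *
todo(state(),[592.5,169.3,95],-0.058,0.175)
E
```

```text
t 2.3 pos [489.3 -26.5 206.6] F [ 0.54 -0.61  0.53] w 0.002987013893100429 dr [-0.001  0.002  0.004] lin after turn [  7.09 -20.15  12.59]
```

Call:
{"method": "play_rows", "body": {
  "series": [
    {"jaw": 0,"linear": [1.42,-4.03,0],"dr": [0,0,0]},
    {"jaw": 0,"linear": [1.42,-4.03,0],"dr": [0,0,0]},
    {"jaw": 0,"linear": [1.42,-4.03,0],"dr": [0,0,0]},
    {"jaw": 0,"linear": [1.42,-4.03,0],"dr": [0,0,0]},
    {"jaw": 0,"linear": [1.42,-4.03,0],"dr": [0,0,0]},
    {"jaw": 0,"linear": [0,0,4],"dr": [0,0,0]},
    {"jaw": 0,"linear": [0,0,4],"dr": [0,0,0]},
    {"jaw": 0,"linear": [0,0,3],"dr": [0,0,0]},
    {"jaw": 0,"linear": [0,0,1.0],"dr": [0,0,0]},
    {"jaw": 0,"linear": [0,0,0],"dr": [0,0,0]}
  ]
}}

```text
t: 3.3
eef_pos: [591.0, 169.3, 99.2]
eef_rot: [0.996, -0.027, 0.086, 0.003]
ft_force: [-0.2, -0.3, 0.7]
gripper_width: 0.002
finger_force: 0.0
```

```bash
python3 - <<'E'
from plant import *
from h import *
import cv2
c=camera("side")
im=cv2.cvtColor(c["pixels"],cv2.COLOR_RGB2BGR)
cv2.imwrite("pics/s1.png",cv2.resize(im[90:200,200:330],(780,600),interpolation=cv2.INTER_CUBIC))
todo(state(),[592.5,169.3,76],-0.058,0.175)
E
```

```text
t 3.35 pos [591.7 169.6 100.7] F [ 0.48 -0.41  0.03] w 9.949468325356838e-05 dr [-0.     0.001  0.003] lin after turn [-0.35  0.02  2.44]
```

View pics/s1.png

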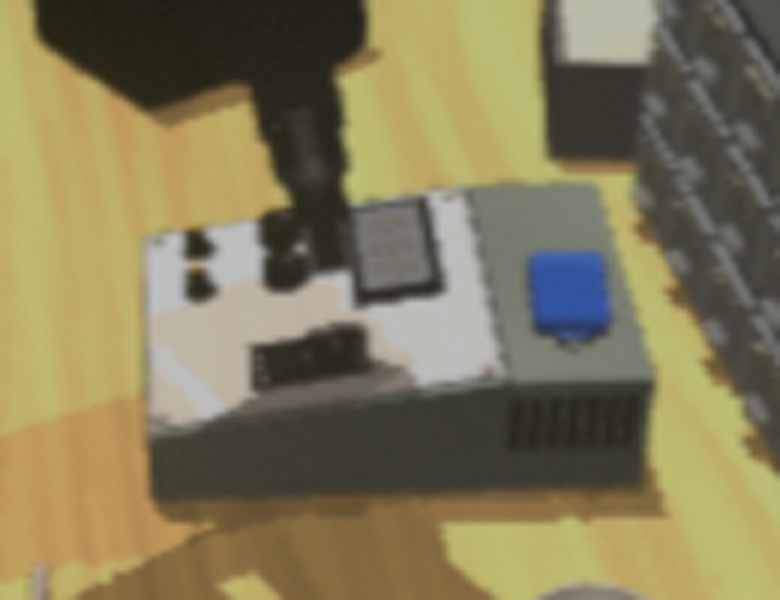

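The fingertips (crop (330,270)) hover over the far end of the PSU rocker (crop (345,345)). I'll approach and cross-check against the side view.

Call:
{"method": "play_rows", "body": {
  "series": [
    {"jaw": 0,"linear": [-0.3,0,0.8],"dr": [0,0,0]},
    {"jaw": 0,"linear": [0,0,0.8],"dr": [0,0,0]},
    {"jaw": 0,"linear": [0,0,0],"dr": [0,0,0]},
    {"jaw": 0,"linear": [0,0,0],"dr": [0,0,0]}
  ]
}}

```text
t: 3.75
eef_pos: [591.0, 169.8, 84.7]
eef_rot: [0.996, -0.027, 0.088, 0.002]
ft_force: [-0.2, 0.8, -0.4]
gripper_width: -0.002
finger_force: 0.0
```

```bash
python3 - <<'E'
from plant import *
from h import *
c=np.load("side0.npz")
for p in ([592.5,169.3,76],[575.9,170.2,68],[591.7,169.6,100.7],[533.2,-294.6,70],[559.3,-168,67]):
    q=c["R"]@np.array(p)+c["t"];print((q[:2]/q[2]*[c["fx"],c["fy"]]+[c["cx"],c["cy"]]).round(1))
todo(state(),[592.5,169.3,76],-0.058,0.175)
E
```

```text
[255.5 152. ]
[249.7 154.6]
[255.3 144.9]
[265.1 291.9]
[266. 244.]
t 3.75 pos [591.  169.8  84.7] F [-0.24  0.75 -0.36] w -0.0022400932671053798 dr [-0.001 -0.     0.004] lin after turn [0.   0.05 0.88]
```

Call:
{"method": "play_rows", "body": {
  "series": [
    {"jaw": 0,"linear": [0,0,0.2],"dr": [0,0,0]},
    {"jaw": 0,"linear": [0,0,0.2],"dr": [0,0,0]},
    {"jaw": 0,"linear": [0,0,0.2],"dr": [0,0,0]},
    {"jaw": 0,"linear": [0,0,0.1],"dr": [0,0,0]},
    {"jaw": 0,"linear": [0,0,0.1],"dr": [0,0,0]},
    {"jaw": 0,"linear": [0,0,0.1],"dr": [0,0,0]},
    {"jaw": 0,"linear": [0,0,0],"dr": [0,0,0]}
  ]
}}

```text
t: 4.45
eef_pos: [592.4, 169.7, 75.3]
eef_rot: [0.996, -0.027, 0.087, 0.002]
ft_force: [-0.0, -0.0, -0.6]
gripper_width: -0.004
finger_force: 0.0
```

Call:
{"method": "play_rows", "body": {
  "series": [
    {"jaw": 0,"linear": [0,0,0.1],"dr": [0,0,0]},
    {"jaw": 0,"linear": [0,0,0.1],"dr": [0,0,0]},
    {"jaw": 0,"linear": [0,0,0],"dr": [0,0,0]}
  ]
}}

```text
t: 4.75
eef_pos: [592.8, 169.7, 73.4]
eef_rot: [0.996, -0.027, 0.087, 0.002]
ft_force: [0.7, -0.9, 0.4]
gripper_width: 0.001
finger_force: 0.0
```

Call:
{"method": "play_rows", "body": {
  "series": [
    {"jaw": 0,"linear": [0,0,0.1],"dr": [0,0,0]},
    {"jaw": 0,"linear": [0,0,0],"dr": [0,0,0]}
  ]
}}

```text
t: 4.95
eef_pos: [592.9, 169.7, 72.4]
eef_rot: [0.996, -0.027, 0.087, 0.002]
ft_force: [-0.4, 0.1, -0.4]
gripper_width: 0.0
finger_force: 0.0
```

Call:
{"method": "play_rows", "body": {
  "series": [
    {"jaw": 0,"linear": [0,0,0.1],"dr": [0,0,0]},
    {"jaw": 0,"linear": [0,0,0],"dr": [0,0,0]}
  ]
}}

```text
t: 5.15
eef_pos: [593.1, 169.7, 71.4]
eef_rot: [0.996, -0.027, 0.087, 0.002]
ft_force: [0.2, -0.0, -0.8]
gripper_width: -0.002
finger_force: 0.0
```

Call:
{"method": "play_rows", "body": {
  "series": [
    {"jaw": 0,"linear": [0,0,0.1],"dr": [0,0,0]},
    {"jaw": 0,"linear": [0,0,0],"dr": [0,0,0]}
  ]
}}

```text
t: 5.35
eef_pos: [593.3, 169.7, 70.4]
eef_rot: [0.996, -0.027, 0.087, 0.002]
ft_force: [0.1, 0.1, 0.3]
gripper_width: 0.003
finger_force: 0.0
```

Call:
{"method": "play_rows", "body": {
  "series": [
    {"jaw": 0,"linear": [0,0,0.1],"dr": [0,0,0]},
    {"jaw": 0,"linear": [0,0,0],"dr": [0,0,0]}
  ]
}}

```text
t: 5.55
eef_pos: [593.4, 169.7, 69.4]
eef_rot: [0.996, -0.027, 0.087, 0.002]
ft_force: [-0.1, 1.0, -0.2]
gripper_width: -0.0
finger_force: 0.0
```

```bash
python3 - <<'E'
from plant import *
from h import *
import cv2
c=camera("side")
im=cv2.cvtColor(c["pixels"],cv2.COLOR_RGB2BGR)
cv2.imwrite("pics/s2.png",cv2.resize(im[120:180,215:293],(780,600),interpolation=cv2.INTER_CUBIC))
todo(state(),[592.5,169.3,76],-0.058,0.175)
E
```

```text
t 5.6 pos [593.4 169.7  69.5] F [ 0.64  0.1  -0.05] w 0.002401569505908104 dr [-0.001  0.     0.004] lin after turn [ 0.02  0.04 -0.66]
```

View pics/s2.png

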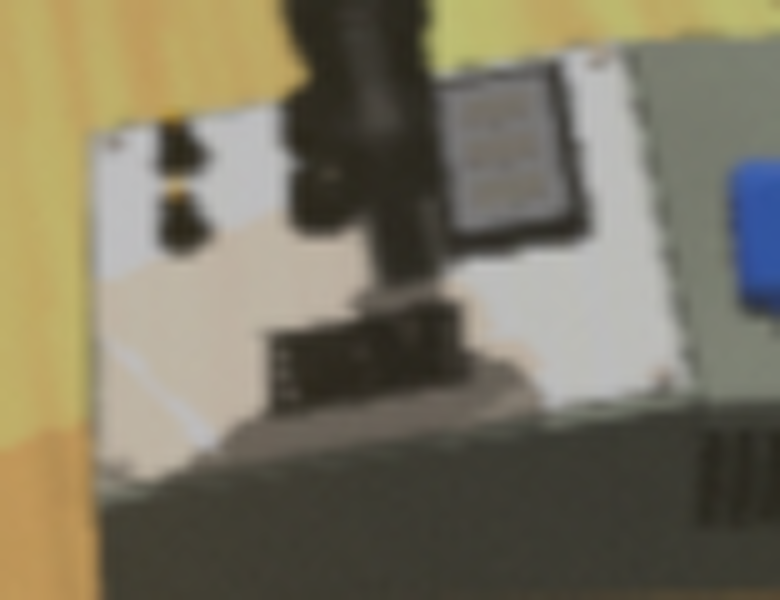

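The tip shows at about pixel (255.5,148), roughly 6 px above where the reported TCP projects, and there is no contact yet. I'll measure the tip directly with depth.

```bash
python3 - <<'E'
from plant import *
from h import *
c=camera("side");r=c["range_z"]
print(r[140:160,250:262].round(0))
for v in (142,144,146,147):print(v,P(c,255,v,r[v,255]).round(1))
for u,v in((245,154),(250,153),(256,151),(257,152),(259,151),(262,150),(270,148),(235,150)):print(u,v,P(c,u,v,r[v,u]).round(1))
E
```

```text
[[1077. 1078. 1084. 1106. 1101. 1108. 1103. 1101. 1117. 1201. 1196. 1195.]
 [1202. 1115. 1116. 1107. 1107. 1109. 1110. 1106. 1113. 1194. 1189. 1190.]
 [1206. 1121. 1118. 1110. 1112. 1110. 1109. 1106. 1117. 1191. 1190. 1187.]
 [1200. 1204. 1120. 1111. 1111. 1120. 1110. 1113. 1121. 1121. 1186. 1186.]
 [1202. 1198. 1124. 1116. 1111. 1114. 1114. 1116. 1121. 1119. 1183. 1180.]
 [1195. 1193. 1119. 1112. 1113. 1118. 1119. 1115. 1114. 1124. 1181. 1178.]
 [1194. 1189. 1126. 1126. 1114. 1119. 1120. 1115. 1116. 1123. 1181. 1179.]
 [1187. 1183. 1129. 1128. 1117. 1119. 1122. 1123. 1123. 1132. 1180. 1177.]
 [1184. 1180. 1182. 1130. 1123. 1128. 1133. 1131. 1132. 1176. 1175. 1174.]
 [1176. 1179. 1181. 1177. 1177. 1175. 1177. 1171. 1171. 1171. 1173. 1170.]
 [1177. 1177. 1175. 1174. 1173. 1176. 1172. 1155. 1153. 1164. 1166. 1169.]
 [1173. 1169. 1172. 1169. 1168. 1156. 1160. 1153. 1151. 1163. 1154. 1161.]
 [1166. 1164. 1164. 1155. 1156. 1153. 1155. 1150. 1150. 1153. 1157. 1159.]
 [1155. 1163. 1159. 1156. 1156. 1151. 1149. 1145. 1144. 1151. 1151. 1154.]
 [1156. 1155. 1156. 1149. 1151. 1149. 1145. 1145. 1142. 1143. 1153. 1152.]
 [1151. 1151. 1152. 1148. 1145. 1143. 1140. 1139. 1140. 1140. 1148. 1148.]
 [1147. 1149. 1143. 1144. 1141. 1143. 1142. 1140. 1142. 1139. 1146. 1141.]
 [1149. 1143. 1146. 1144. 1142. 1141. 1143. 1141. 1142. 1143. 1138. 1143.]
 [1142. 1147. 1143. 1145. 1141. 1139. 1141. 1137. 1136. 1137. 1136. 1139.]
 [1146. 1144. 1136. 1142. 1136. 1136. 1139. 1141. 1141. 1138. 1138. 1136.]]
142 [588.5 157.  119.5]
144 [588.4 156.1 113.5]
146 [588.7 156.9 106.1]
147 [588.3 154.6 104.4]
245 154 [562.9 174.4  68.7]
250 153 [577.6 175.3  69.9]
256 151 [596.  180.3  71.5]
257 152 [597.  169.6  75.4]
259 151 [605.  180.9  70. ]
262 150 [614.6 184.9  69.7]
270 148 [637.6 182.3  76.2]
235 150 [539.  215.6  56.1]
```

Depth puts the real fingertip about 28 mm behind the reported TCP (tip z≈100, rocker end ≈76). It stays on the same line, so I'll keep descending with force checks.

Call:
{"method": "play_rows", "body": {
  "series": [
    {"jaw": 0,"linear": [0,0,0.3],"dr": [0,0,0]},
    {"jaw": 0,"linear": [0,0,0.3],"dr": [0,0,0]},
    {"jaw": 0,"linear": [0,0,0.3],"dr": [0,0,0]},
    {"jaw": 0,"linear": [0,0,0.3],"dr": [0,0,0]},
    {"jaw": 0,"linear": [0,0,0],"dr": [0,0,0]},
    {"jaw": 0,"linear": [0,0,0],"dr": [0,0,0]}
  ]
}}

```text
t: 6.25
eef_pos: [595.6, 169.6, 57.6]
eef_rot: [0.996, -0.027, 0.087, 0.002]
ft_force: [-0.5, 1.2, -1.1]
gripper_width: -0.002
finger_force: 0.0
```

```bash
python3 - <<'E'
from plant import *
from h import *
import cv2
c=camera("side");r=c["range_z"]
for v in range(146,156):print(v,r[v,252:262].round(0),P(c,256,v,r[v,256]).round(1))
im=cv2.cvtColor(c["pixels"],cv2.COLOR_RGB2BGR)
cv2.imwrite("pics/s3.png",cv2.resize(im[50:200,160:355],(780,600),interpolation=cv2.INTER_CUBIC))
todo(state(),[592.5,169.3,76],-0.058,0.175)
E
```

```text
146 [1123. 1127. 1116. 1117. 1119. 1119. 1118. 1128. 1181. 1184.] [591.3 156.  106.4]
147 [1129. 1134. 1119. 1119. 1120. 1119. 1123. 1131. 1181. 1172.] [591.2 154.9 103.9]
148 [1183. 1130. 1124. 1118. 1122. 1125. 1121. 1131. 1134. 1167.] [591.2 154.6 100.6]
149 [1177. 1133. 1127. 1126. 1125. 1129. 1126. 1132. 1134. 1172.] [591.4 155.6  96.5]
150 [1169. 1133. 1126. 1126. 1129. 1128. 1128. 1127. 1139. 1168.] [591.7 156.9  92.1]
151 [1173. 1135. 1133. 1133. 1127. 1135. 1140. 1141. 1161. 1158.] [591.1 153.3  91.3]
152 [1156. 1158. 1140. 1141. 1144. 1147. 1148. 1154. 1155. 1156.] [593.3 165.2  79. ]
153 [1158. 1152. 1153. 1151. 1150. 1148. 1141. 1150. 1154. 1153.] [593.9 168.   73.4]
154 [1155. 1152. 1148. 1146. 1147. 1141. 1140. 1144. 1157. 1148.] [593.1 163.6  73.1]
155 [1148. 1148. 1146. 1142. 1137. 1140. 1140. 1143. 1149. 1147.] [591.4 154.1  76.7]
t 6.3 pos [595.6 169.6  57.7] F [-0.21  0.6  -1.04] w 0.002145567842583432 dr [-0.001  0.     0.004] lin after turn [ 0.02  0.04 -1.86]
```

View pics/s3.png

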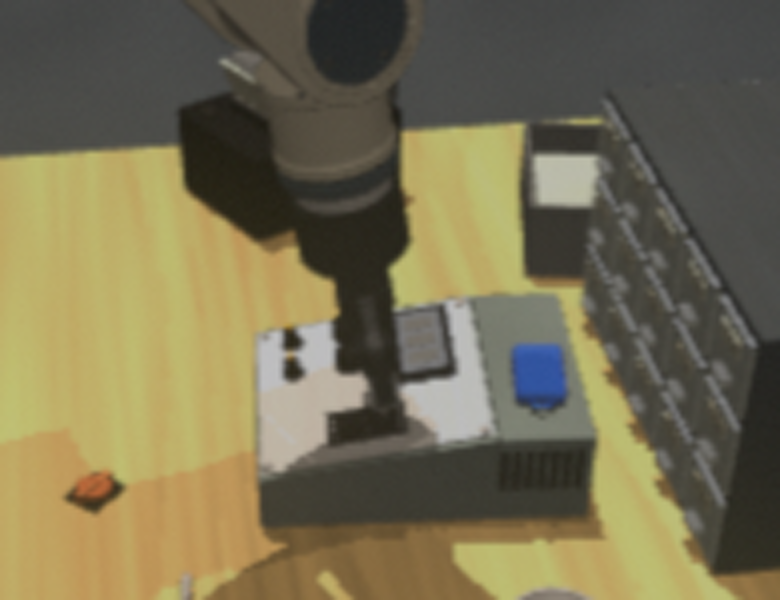

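The fingertips are just above the rocker's far end, with the tip at about z=89, so roughly 12 mm to go.

Call:
{"method": "play_rows", "body": {
  "series": [
    {"jaw": 0,"linear": [0,0,0.2],"dr": [0,0,0]},
    {"jaw": 0,"linear": [0,0,0.2],"dr": [0,0,0]},
    {"jaw": 0,"linear": [0,0,0.2],"dr": [0,0,0]},
    {"jaw": 0,"linear": [0,0,0.1],"dr": [0,0,0]},
    {"jaw": 0,"linear": [0,0,0.1],"dr": [0,0,0]},
    {"jaw": 0,"linear": [0,0,0],"dr": [0,0,0]}
  ]
}}

```text
t: 6.9
eef_pos: [597.2, 169.6, 49.9]
eef_rot: [0.996, -0.027, 0.088, 0.002]
ft_force: [-0.0, 0.3, 2.4]
gripper_width: 0.0
finger_force: 0.6
```

Call:
{"method": "play_rows", "body": {
  "series": [
    {"jaw": 0,"linear": [0,0,0.1],"dr": [0,0,0]},
    {"jaw": 0,"linear": [0,0,0.1],"dr": [0,0,0]},
    {"jaw": 0,"linear": [0,0,0],"dr": [0,0,0]}
  ]
}}

```text
t: 7.2
eef_pos: [597.3, 169.5, 47.8]
eef_rot: [0.996, -0.027, 0.087, 0.002]
ft_force: [0.1, 0.5, 1.8]
gripper_width: -0.001
finger_force: 0.6
```

Call:
{"method": "play_rows", "body": {
  "series": [
    {"jaw": 0,"linear": [0,0,0.1],"dr": [0,0,0]},
    {"jaw": 0,"linear": [0,0,0],"dr": [0,0,0]}
  ]
}}

```text
t: 7.4
eef_pos: [597.5, 169.5, 47.0]
eef_rot: [0.996, -0.027, 0.087, 0.002]
ft_force: [-0.2, 0.1, 4.0]
gripper_width: 0.001
finger_force: 1.7
```

Call:
{"method": "play_rows", "body": {
  "series": [
    {"jaw": 0,"linear": [0,0,0.1],"dr": [0,0,0]},
    {"jaw": 0,"linear": [0,0,0],"dr": [0,0,0]}
  ]
}}

```text
t: 7.6
eef_pos: [597.7, 169.5, 46.2]
eef_rot: [0.996, -0.027, 0.087, 0.002]
ft_force: [-2.1, -1.2, 7.1]
gripper_width: -0.001
finger_force: 3.7
```

Call:
{"method": "play_rows", "body": {
  "series": [
    {"jaw": 0,"linear": [0,0,0.1],"dr": [0,0,0]},
    {"jaw": 0,"linear": [0,0,0],"dr": [0,0,0]},
    {"jaw": 0,"linear": [0,0,0],"dr": [0,0,0]}
  ]
}}

```text
t: 7.9
eef_pos: [597.8, 169.5, 45.6]
eef_rot: [0.996, -0.027, 0.087, 0.002]
ft_force: [-2.1, -1.0, 9.5]
gripper_width: -0.002
finger_force: 5.3
```

Call:
{"method": "play_rows", "body": {
  "series": [
    {"jaw": 0,"linear": [0,0,0.05],"dr": [0,0,0]},
    {"jaw": 0,"linear": [0,0,0],"dr": [0,0,0]},
    {"jaw": 0,"linear": [0,0,-0.5],"dr": [0,0,0]},
    {"jaw": 0,"linear": [0,0,-1.5],"dr": [0,0,0]},
    {"jaw": 0,"linear": [0,0,-4],"dr": [0,0,0]},
    {"jaw": 0,"linear": [0,0,-4],"dr": [0,0,0]},
    {"jaw": 0,"linear": [-4,0,0],"dr": [0,0,0]},
    {"jaw": 0,"linear": [-4,0,0],"dr": [0,0,0]},
    {"jaw": 0,"linear": [0,0,0],"dr": [0,0,0]}
  ]
}}

```text
t: 8.8
eef_pos: [495.4, 173.5, 127.9]
eef_rot: [0.996, -0.026, 0.084, 0.004]
ft_force: [0.4, -0.5, 0.4]
gripper_width: 0.004
finger_force: 0.0
```

```bash
python3 - <<'E'
from plant import *
from h import *
import cv2
o=np.load("side0.npz")["pixels"]
c=camera("side");t=camera("top")
f=lambda im,y,x:cv2.resize(cv2.cvtColor(im[y:y+40,x:x+53],cv2.COLOR_RGB2BGR),(399,300),interpolation=cv2.INTER_CUBIC)
t0=np.load("top0.npz")["pixels"]
cv2.imwrite("pics/s4.png",np.vstack([np.hstack([f(o,135,225),f(c["pixels"],135,225)]),np.hstack([f(t0,145,140),f(t["pixels"],145,140)])]))
s=state();todo(s,[559,-168,130],-0.061,0)
print(s["eef_rot"].round(3))
E
```

```text
t 8.9 pos [501.1 174.7 129.5] F [0.55 0.58 0.79] w -0.0026937451392111626 dr [-0.001 -0.175  0.008] lin after turn [ 7.86 33.86 -0.05]
[ 0.996 -0.027  0.087  0.002]
```

View pics/s4.png

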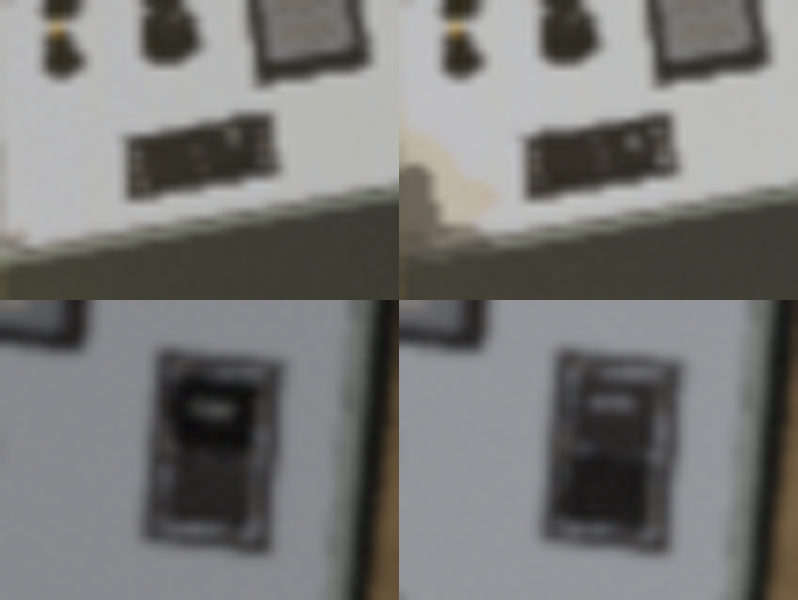

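The rocker shading has swapped (its near half is now dark), so the PSU rocker is on. Contact came at TCP z≈51, so the real tip is about 26 mm above the TCP. Next is the programmer rocker, with contact expected at TCP z≈41.

Call:
{"method": "play_rows", "body": {
  "series": [
    {"jaw": 0,"linear": [0,0,0],"dr": [0,-0.0875,0]},
    {"jaw": 0,"linear": [0,0,0],"dr": [0,-0.0875,0.008]},
    {"jaw": 0,"linear": [0.97,4.23,0],"dr": [0,0,0]},
    {"jaw": 0,"linear": [0.97,4.23,0],"dr": [0,0,0]},
    {"jaw": 0,"linear": [0.97,4.23,0],"dr": [0,0,0]},
    {"jaw": 0,"linear": [0.97,4.23,0],"dr": [0,0,0]},
    {"jaw": 0,"linear": [0.97,4.23,0],"dr": [0,0,0]},
    {"jaw": 0,"linear": [0.97,4.23,0],"dr": [0,0,0]},
    {"jaw": 0,"linear": [0.97,4.23,0],"dr": [0,0,0]},
    {"jaw": 0,"linear": [0.97,4.23,0],"dr": [0,0,0]}
  ]
}}

```text
t: 9.9
eef_pos: [559.6, -170.6, 129.4]
eef_rot: [1.0, -0.031, 0.001, -0.0]
ft_force: [1.7, -0.2, -0.5]
gripper_width: 0.003
finger_force: 0.0
```

Call:
{"method": "play_rows", "body": {
  "series": [
    {"jaw": 0,"linear": [0,0,1],"dr": [0,0,0]},
    {"jaw": 0,"linear": [0,0,2],"dr": [0,0,0]},
    {"jaw": 0,"linear": [0,0,2],"dr": [0,0,0]},
    {"jaw": 0,"linear": [0,0,1],"dr": [0,0,0]},
    {"jaw": 0,"linear": [0,0,0],"dr": [0,0,0]},
    {"jaw": 0,"linear": [0,0,0],"dr": [0,0,0]}
  ]
}}

```text
t: 10.5
eef_pos: [558.9, -167.8, 69.2]
eef_rot: [1.0, -0.031, 0.0, -0.0]
ft_force: [0.4, 0.1, -0.3]
gripper_width: -0.0
finger_force: 0.0
```

```bash
python3 - <<'E'
from plant import *
from h import *
todo(state(),[558.5,-168,45],-0.061,0)
c=camera("side");r=c["range_z"]
for v in range(222,250,2):print(v,P(c,266,v,r[v,266]).round(1))
E
```

```text
t 10.5 pos [ 558.9 -167.8   69.2] F [ 0.44  0.07 -0.26] w -0.00013614155282552168 dr [-0.    -0.    -0.001] lin after turn [-0.04  0.03  2.42]
222 [ 553.6 -183.4  154.9]
224 [ 547.1 -213.3  180.8]
226 [ 547.3 -213.3  175.1]
228 [ 545.3 -222.7  179.5]
230 [ 547.4 -214.3  164.5]
232 [ 550.9 -199.8  142.4]
234 [ 554.8 -183.4  117.8]
236 [ 555.3 -182.1  109.9]
238 [ 555.8 -180.6  101.7]
240 [ 563.4 -148.1   57.5]
242 [ 560.5 -161.4   66.1]
244 [ 559.4 -167.4   66.3]
246 [ 558.7 -171.5   64.2]
248 [ 557.2 -179.2   66.5]
```

Call:
{"method": "play_rows", "body": {
  "series": [
    {"jaw": 0,"linear": [0,0,0.7],"dr": [0,0,0]},
    {"jaw": 0,"linear": [0,0,0.6],"dr": [0,0,0]},
    {"jaw": 0,"linear": [0,0,0.4],"dr": [0,0,0]},
    {"jaw": 0,"linear": [0,0,0.3],"dr": [0,0,0]},
    {"jaw": 0,"linear": [0,0,0.2],"dr": [0,0,0]},
    {"jaw": 0,"linear": [0,0,0],"dr": [0,0,0]}
  ]
}}

```text
t: 11.15
eef_pos: [558.1, -167.8, 46.6]
eef_rot: [1.0, -0.031, -0.0, -0.0]
ft_force: [0.1, 0.0, -0.5]
gripper_width: -0.003
finger_force: 0.0
```

Call:
{"method": "play_rows", "body": {
  "series": [
    {"jaw": 0,"linear": [0,0,0.1],"dr": [0,0,0]},
    {"jaw": 0,"linear": [0,0,0.1],"dr": [0,0,0]},
    {"jaw": 0,"linear": [0,0,0.1],"dr": [0,0,0]},
    {"jaw": 0,"linear": [0,0,0.1],"dr": [0,0,0]},
    {"jaw": 0,"linear": [0,0,0.1],"dr": [0,0,0]},
    {"jaw": 0,"linear": [0,0,0],"dr": [0,0,0]}
  ]
}}

```text
t: 11.75
eef_pos: [558.8, -168.0, 42.0]
eef_rot: [1.0, -0.031, 0.0, -0.0]
ft_force: [1.8, 0.2, 0.7]
gripper_width: -0.002
finger_force: 0.6
```

Call:
{"method": "play_rows", "body": {
  "series": [
    {"jaw": 0,"linear": [0,0,0.1],"dr": [0,0,0]},
    {"jaw": 0,"linear": [0,0,0.1],"dr": [0,0,0]},
    {"jaw": 0,"linear": [0,0,0],"dr": [0,0,0]}
  ]
}}

```text
t: 12.05
eef_pos: [558.3, -167.9, 39.8]
eef_rot: [1.0, -0.031, 0.0, -0.0]
ft_force: [1.5, 0.7, 1.0]
gripper_width: -0.003
finger_force: 0.7
```

Call:
{"method": "play_rows", "body": {
  "series": [
    {"jaw": 0,"linear": [0,0,0.1],"dr": [0,0,0]},
    {"jaw": 0,"linear": [0,0,0.1],"dr": [0,0,0]},
    {"jaw": 0,"linear": [0,0,0],"dr": [0,0,0]}
  ]
}}

```text
t: 12.35
eef_pos: [558.4, -167.9, 37.8]
eef_rot: [1.0, -0.031, 0.0, -0.0]
ft_force: [1.1, -0.3, 2.4]
gripper_width: 0.004
finger_force: 1.1
```

Call:
{"method": "play_rows", "body": {
  "series": [
    {"jaw": 0,"linear": [0,0,0.1],"dr": [0,0,0]},
    {"jaw": 0,"linear": [0,0,0],"dr": [0,0,0]},
    {"jaw": 0,"linear": [0,0,0],"dr": [0,0,0]}
  ]
}}

```text
t: 12.65
eef_pos: [558.4, -167.9, 37.2]
eef_rot: [1.0, -0.031, 0.0, -0.0]
ft_force: [1.0, -1.0, 5.5]
gripper_width: -0.001
finger_force: 2.7
```

Call:
{"method": "play_rows", "body": {
  "series": [
    {"jaw": 0,"linear": [0,0,0.1],"dr": [0,0,0]},
    {"jaw": 0,"linear": [0,0,0],"dr": [0,0,0]},
    {"jaw": 0,"linear": [0,0,0],"dr": [0,0,0]}
  ]
}}

```text
t: 12.95
eef_pos: [558.4, -167.9, 36.5]
eef_rot: [1.0, -0.031, 0.0, -0.0]
ft_force: [-1.5, 0.0, 8.4]
gripper_width: 0.001
finger_force: 4.4
```

Call:
{"method": "play_rows", "body": {
  "series": [
    {"jaw": 0,"linear": [0,0,0],"dr": [0,0,0]},
    {"jaw": 0,"linear": [0,0,-0.5],"dr": [0,0,0]},
    {"jaw": 0,"linear": [0,0,-1.5],"dr": [0,0,0]},
    {"jaw": 0,"linear": [0,0,-3],"dr": [0,0,0]},
    {"jaw": 0,"linear": [0,0,-1],"dr": [0,0,0]},
    {"jaw": 0,"linear": [-3,4,0],"dr": [0,0,0]},
    {"jaw": 0,"linear": [-3,4,0],"dr": [0,0,0]},
    {"jaw": 0,"linear": [-3,4,0],"dr": [0,0,0]},
    {"jaw": 0,"linear": [0,0,0],"dr": [0,0,0]},
    {"jaw": 0,"linear": [0,0,0],"dr": [0,0,0]}
  ]
}}

```text
t: 13.95
eef_pos: [460.2, -282.9, 96.0]
eef_rot: [0.999, -0.033, -0.0, -0.0]
ft_force: [0.1, 0.2, 0.0]
gripper_width: -0.001
finger_force: 0.0
```

```bash
python3 - <<'E'
from plant import *
from h import *
import cv2
t=camera("top");c=camera("side")
f=lambda im,y,x:cv2.resize(cv2.cvtColor(im[y:y+60,x:x+80],cv2.COLOR_RGB2BGR),(400,300),interpolation=cv2.INTER_CUBIC)
t0=np.load("top0.npz")["pixels"];o=np.load("side0.npz")["pixels"]
cv2.imwrite("pics/s5.png",np.vstack([np.hstack([f(t0,155,300),f(t["pixels"],155,300)]),np.hstack([f(o,225,230),f(c["pixels"],225,230)])]))
todo(state(),[533.2,-294.6,60],-0.061,0)
E
```

```text
t 14.05 pos [ 461.5 -281.6   95.9] F [-0.41  0.15  0.74] w 0.002489087561563633 dr [-0.    -0.    -0.001] lin after turn [7.24 0.86 3.59]
```

View pics/s5.png

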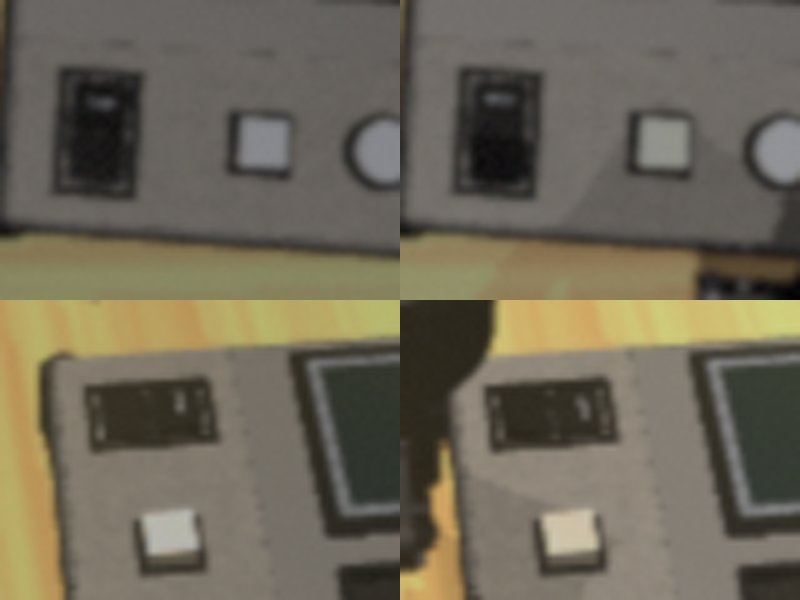

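The near half of the programmer rocker is now dark in the top view, so it's on. Next is the start key, with contact expected at TCP z≈43.

Call:
{"method": "play_rows", "body": {
  "series": [
    {"jaw": 0,"linear": [3.6,0.45,0],"dr": [0,0,0]},
    {"jaw": 0,"linear": [3.6,0.4,0],"dr": [0,0,0]},
    {"jaw": 0,"linear": [0,0,0],"dr": [0,0,0]},
    {"jaw": 0,"linear": [0,0,1.5],"dr": [0,0,0]},
    {"jaw": 0,"linear": [0,0,1.5],"dr": [0,0,0]},
    {"jaw": 0,"linear": [0,0,1],"dr": [0,0,0]},
    {"jaw": 0,"linear": [0,0,0.6],"dr": [0,0,0]},
    {"jaw": 0,"linear": [0,0,0.3],"dr": [0,0,0]},
    {"jaw": 0,"linear": [0,0,0],"dr": [0,0,0]},
    {"jaw": 0,"linear": [0,0,0],"dr": [0,0,0]}
  ]
}}

```text
t: 15.05
eef_pos: [532.5, -295.3, 47.1]
eef_rot: [1.0, -0.031, 0.0, -0.0]
ft_force: [-0.3, -0.6, -0.8]
gripper_width: -0.002
finger_force: 0.0
```

Call:
{"method": "play_rows", "body": {
  "series": [
    {"jaw": 0,"linear": [0,0,0.1],"dr": [0,0,0]},
    {"jaw": 0,"linear": [0,0,0.1],"dr": [0,0,0]},
    {"jaw": 0,"linear": [0,0,0.1],"dr": [0,0,0]},
    {"jaw": 0,"linear": [0,0,0.1],"dr": [0,0,0]},
    {"jaw": 0,"linear": [0,0,0],"dr": [0,0,0]}
  ]
}}

```text
t: 15.55
eef_pos: [532.6, -295.2, 43.0]
eef_rot: [1.0, -0.031, 0.0, 0.0]
ft_force: [-0.4, -0.1, 1.8]
gripper_width: -0.001
finger_force: 1.2
```

Call:
{"method": "play_rows", "body": {
  "series": [
    {"jaw": 0,"linear": [0,0,0.1],"dr": [0,0,0]},
    {"jaw": 0,"linear": [0,0,0.1],"dr": [0,0,0]},
    {"jaw": 0,"linear": [0,0,0.1],"dr": [0,0,0]},
    {"jaw": 0,"linear": [0,0,0],"dr": [0,0,0]}
  ]
}}

```text
t: 15.95
eef_pos: [532.6, -295.2, 40.0]
eef_rot: [1.0, -0.031, 0.0, -0.0]
ft_force: [1.1, -0.8, 3.7]
gripper_width: 0.003
finger_force: 2.3
```

Call:
{"method": "play_rows", "body": {
  "series": [
    {"jaw": 0,"linear": [0,0,0.1],"dr": [0,0,0]},
    {"jaw": 0,"linear": [0,0,0.1],"dr": [0,0,0]},
    {"jaw": 0,"linear": [0,0,0.05],"dr": [0,0,0]},
    {"jaw": 0,"linear": [0,0,0],"dr": [0,0,0]},
    {"jaw": 0,"linear": [0,0,0],"dr": [0,0,0]}
  ]
}}

```text
t: 16.45
eef_pos: [532.6, -295.2, 37.6]
eef_rot: [1.0, -0.031, 0.0, 0.0]
ft_force: [0.8, -0.0, 5.8]
gripper_width: -0.001
finger_force: 3.1
```

Call:
{"method": "play_rows", "body": {
  "series": [
    {"jaw": 0,"linear": [0,0,-0.5],"dr": [0,0,0]},
    {"jaw": 0,"linear": [0,0,-1.5],"dr": [0,0,0]},
    {"jaw": 0,"linear": [0,0,-3],"dr": [0,0,0]},
    {"jaw": 0,"linear": [0,0,-3],"dr": [0,0,0]},
    {"jaw": 0,"linear": [-4,0,0],"dr": [0,0,0]},
    {"jaw": 0,"linear": [-4,0,0],"dr": [0,0,0]},
    {"jaw": 0,"linear": [0,0,0],"dr": [0,0,0]},
    {"jaw": 0,"linear": [0,0,0],"dr": [0,0,0]}
  ]
}}

```text
t: 17.25
eef_pos: [451.8, -289.9, 118.0]
eef_rot: [1.0, -0.032, -0.0, -0.0]
ft_force: [-0.1, -0.2, 0.7]
gripper_width: -0.001
finger_force: 0.0
```

The start key was pressed at about 6 N, well past half travel, and released. Both rockers look on, and the arm is clear, so I'll hand in.

```bash
python3 -c "
from plant import *
print(sign_off())"
```

```text
the job is handed in; nothing more can be done
None
```

I tipped the power supply's rocker on first, then the programmer's, pressed the start key at about 6 N and released it, and handed the job in at about 17 s; no verdict came back. Camera shading showed both rockers on; I did not re-image the start key, square keys or loose things at the end, but contact forces stayed below about 10 N.

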